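# Clear the mill deck and press the beater rotor home

### The arm

A 7-joint arm with a two-finger parallel gripper is mounted at the origin on the work surface. World frame = base frame: x ahead of the robot, y to its left, z up, the work surface at z = 0. Lengths are in m, angles in rad, forces in N, time in s.
With the tool pointing down it reaches from about 0.425 to 0.8 m from the base axis. Payload 8.3 kg.
Tool frame: the origin (TCP) lies midway between the tips of the shut fingers; the grasp point (between the pads) lies 19 mm behind it; z points along the fingers, y is the direction in which the jaws open and shut (so a half turn about z gives the same grasp; the last joint's range is limited). The gripper opens to 85 mm and grips with 20 to 120 N. Pads are 22 mm wide; open, the fingers measure 114 mm over their backs; the gripper's body (76 mm by 85 mm) begins 54 mm behind the grasp point. The pads swing forward as they close: fully open they stand 13 mm farther back than shut.
Start: joints at [1.109, 0.383, 0.016, 1.37, -0.006, 1.388, -0.046], TCP at [0.243, -0.576, 0.231] pointing down, gripper open.
Joint ranges: [-2.95, 2.95], [-0.25, 2.06], [-1.52, 1.56], [0.18, 2.33], [-1.44, 4.58], [0.02, 2.06], [-3.01, 3.01]. Speed limits (rad/s): [2.39, 2.39, 3.01, 3.01, 3.14, 3.14, 3.14].

### API

Orientations are given as a unit quaternion [w, x, y, z].
In Python, from cell import env, eyes gives the robot as it stands.
- The arm moves only by the shell command python3 -m jog 'ROWS' [FORCE]. ROWS is JSON, a list of rows, each a list of 3 entries, a list of its own where there are three numbers: the shift along the tool's x, y, z in cm, then the turn, a rotation vector about the tool's x, y, z in degrees, then the finger opening in cm, from 0 to 8.54. A call has 1 to 12 rows; each row is the pose to reach, as a shift and turn from the pose commanded when the call began, along the tool's axes at that moment; what a row does not reach only later rows make up. A row lasts 1/12 s, in which the tool goes at most 41.7 mm and 7.16 degrees, less where a joint would pass 70% of its speed; a pose out of reach is approached as far as the arm can. A call with a gripper value outside its range is refused whole. The fingers move at their own pace and stop on an object; FORCE is the grip in N (left out, the last holds). Time passes only in rows, so rows that repeat a pose let the fingers close. It gives the time, the measured TCP pose, the force and the opening at its end, in the units of the state.
- env.get_obs(): the state, without advancing time (a new reading comes with each control period).
- eyes.get_image(name): name is "scene" or "top" or "wrist"; returns the picture (480x640x3 uint8, blue, green, red); there is no depth.
- eyes.calibration(name): a dict with "intrinsics" (3x3 intrinsics, pixels), "R" (3x3) and "t" (3): a world point X has camera coordinates R X + t; the wrist camera has in their place "mount" (4x4, takes a point from camera to tool coordinates, whose origin is the TCP and whose axes are the flange's). Camera axes: x right, y down, z forward; pixel columns grow to the right and rows downward; lengths in m; the calibration is good to about 2 mm. The wrist camera is an equidistant fisheye: a pixel r from the principal point sees the ray r / f radians off the axis. A picture is of the moment at which its call begins: read the wrist's pose just before it. calibration takes no time and is no camera call.
- env.close_job(): hands the job in, once; it reports no verdict.
Trained networks look in the newest picture that a camera, given by its name, has taken for a name from the list of things; names that differ only in an ending like _2 or _b are one class to them, and where a whole thing is asked for, a point or a joint stands for the part that bears it (a point fixed in the world has none). Each returns a list of dicts, best first, with "score" (0 to 1); they miss things now and then, are a little off and sometimes report something else, mostly with a low value. They report only what shows in the picture. A call takes as long as a camera call.
- eyes.find_in(camera, thing): "box" ([left, top, width, height] in pixels, round what is visible of it).
The state is a dict: "clock": time; "qpos": joint angles; "qvel": joint speeds; "joint_torque": joint torques, N m; "ee_pos": TCP position; "eef_rot": TCP orientation; "ft_force": force on the tool from outside, world axes, zero at the start; "wrist_torque": the same for the moment, N m; "gripper_width": opening from 0.0 (shut) to 1.0 (fully open).
Only numpy, scipy, OpenCV 4.12 (cv2) and the standard library are available. Lean on these libraries where they do the work, as an engineer would, in place of code of your own. Each camera call takes 0.05 s, during which the arm holds its last target.

### The job

Using the scraper block, wipe all the stone chips off the mill's deck into the catch tray on its right, and set the scraper down on the bench. Then take the beater rotor from its stand by the grip bar, put its keyed shaft into the drive hub, turn it until the key drops into the keyway, and press it fully home against the sprung seal ring. Finish while still gripping the rotor and holding it pressed home (a colleague then locks it); touch the chips with nothing but the scraper and leave everything else on the bench where it is.

Things in the scene. Friction and masses are not known exactly. Their poses are not given: they have to be found in the camera images.
- mill: Low grey bench mill, fixed, hood off. Origin on the bench; z up, x away from its front (robot side), y to its left. In mm in this frame: housing x -130 to 130, y -110 to 270; flat steel deck at z 75; hub axis at x 45, y 0, on a round boss (radius 45, 10 high); belt guard and motor on the deck at x -50 to 120, y 127 to 263, up to z 190.
- deck_strip (a point): Middle of the deck strip in front of the hub where all the chips lie, on the deck surface; axes as the mill's. The strip is 122 mm along x, with a 12 mm high lip on its front (-x) side and the hub's boss on the other; the right-hand (-y) edge of the deck is open, without a lip, 110 mm from here. No chip starts more than 40 mm from here towards +y or 36 mm along x.
- tray_floor (a point): Middle of the inner floor (10 mm above the bench) of the open steel catch tray fixed along the mill's right side; axes as the mill's. Inside 244 mm along x, 87 along y: from the deck's right edge outwards. Its wall tops are 61 mm above the bench, 14 mm below the deck.
- hub_face (a point): Centre of the upper face of the upright steel drive hub (diameter 60), 129 mm above the bench. The hub is locked and does not turn. Bore of diameter 21.8, 44 deep, with one keyway 9.4 wide out to radius 16.5 over the whole depth; +x points from the axis along the keyway. The hub's yaw differs from the mill's by up to 0.5 rad either way.
- seal (a joint): Grey sprung seal ring round the hub (outer diameter 77 mm), sliding down: 0 = free, its top 6 mm above the hub face; 0.006 m = pressed flush with the hub face. It pushes back with about 7 N at 0 and 12 N at 0.006 (the rotor weighs 3 to 4.5 N, so left alone it is held off its seat).
- rotor_grip (a point): Loose beater rotor, 0.38 kg, standing shaft-down in its stand. Point on its axis in the aluminium grip bar on top (44 mm along x, 22 along y, from 24 below to 22 above this point), pinched across y; z up. Underside of its flange (diameter 80, 8 thick) 32 mm below; two steel beater arms in the flange's plane along x and -x, 22 wide, out to radius 55. Home, this point is 32 mm above the hub face.
- shaft_end (a point): Lower end of the rotor's shaft, on its axis, 72 mm below the grip point; axes as the grip's. Shaft diameter 20, 40 long from the flange down, nose tapered to 14 over the last 4 mm. One key 7 wide, out to radius 15, on the +x side, from the flange to 13 mm above this end (its lowest 3 mm only 4 wide). A small black dot on top marks the arm on the key's side.
- stand: White plastic block 84 x 84 x 50 mm high, fixed, with a through hole of diameter 37 in the middle, in which the rotor's shaft hangs while the flange rests on the block. Origin on the bench under its centre. The rotor starts turned by up to 0.8 rad either way from the stand's x.
- scraper_grip (a point): Scraper block (0.18 kg) standing on the bench on its blade: white nylon blade block 90 mm along x, 30 along y, 26 high, with a wooden grip bar on top 60 along x, 22 along y, 47 high. This point is in the grip bar, 48 mm above the bottom of the blade, 25 mm below the top; pinch across y, wipe along y. z is up.
- chip1: Grey-brown stone chip, about 25 x 21 x 12 mm high, 11 g, on the mill deck. Origin at the middle of its underside.
- chip2: Grey-brown stone chip, about 25 x 21 x 12 mm high, 11 g, on the mill deck. Origin at the middle of its underside.
- chip3: Grey-brown stone chip, about 25 x 21 x 12 mm high, 11 g, on the mill deck. Origin at the middle of its underside.
- chip4: Grey-brown stone chip, about 25 x 21 x 12 mm high, 11 g, on the mill deck. Origin at the middle of its underside.
- spoon: Steel spoon 150 mm long lying on the bench; leave alone. Origin in its length.
- sample_jar: Clear jar with a steel lid, 52 mm across, 60 high; leave alone. Origin at its underside.

How it is judged:
On the way, in this order (a step that is already met when the one before it is completed fails the run):
1. all four chips wiped off the deck into the catch tray (x of chip1 in the frame of mill between -0.125 and 0.125 m and y of chip1 in the frame of mill between -0.2 and -0.105 m and z of each of chip1, chip2, chip3, chip4 in the frame of mill below 0.05 m and x of chip2 in the frame of mill between -0.125 and 0.125 m and y of chip2 in the frame of mill between -0.2 and -0.105 m and x of chip3 in the frame of mill between -0.125 and 0.125 m and y of chip3 in the frame of mill between -0.2 and -0.105 m and x of chip4 in the frame of mill between -0.125 and 0.125 m and y of chip4 in the frame of mill between -0.2 and -0.105 m), for 0.2 s.
2. scraper set down on the bench, rotor pushed home in the hub with its key in the keyway (height (world z) of scraper_grip below 0.06 m and linear speed of scraper below 0.02 m/s and contact force between scraper and the fingers below 0.05 N and not (x of scraper_grip in the frame of mill between -0.14 and 0.14 m and y of scraper_grip in the frame of mill between -0.21 and 0.28 m) and value of joint seal above 0.004 m and z of rotor_grip in the frame of hub_face between 0.027 and 0.034 m and horizontal distance between rotor_grip and hub_face below 0.003 m and angle between rotor_grip's own z axis and vertical below 0.07 rad and angle between the x axis of rotor_grip and the x axis of hub_face, either way round below 0.17 rad), for 0.2 s.
At the end, for the whole second after the job is handed in: All chips lie in the catch tray; scraper on the bench, let go, clear of the mill; rotor in the hub, key in keyway (axis within 3 mm, yaw 0.17 rad, tilt 0.07 rad), flange within 2 mm of the hub face and seal pressed in 4 mm or more, its grip bar still pinched between the fingers (all of step 1 and all of step 2 and distance between the grasp point and rotor_grip below 0.035 m and contact force between the fingers and rotor above 2 N and linear speed of rotor below 0.01 m/s); the arm keeps its last pose, push and grip.
It fails at once if a chip is touched by the arm or the gripper instead of the scraper (contact force between any of the arm, the fingers and chip1 above 0.3 N or contact force between any of the arm, the fingers and chip2 above 0.3 N or contact force between any of the arm, the fingers and chip3 above 0.3 N or contact force between any of the arm, the fingers and chip4 above 0.3 N).
It fails at once if a chip is pushed with the rotor (contact force between rotor and chip1 above 0.3 N or contact force between rotor and chip2 above 0.3 N or contact force between rotor and chip3 above 0.3 N or contact force between rotor and chip4 above 0.3 N).
It fails at once if a bystander is moved by more than 4 cm (distance of any of wash_bottle, paper_roll, foil_tray, spoon, marker, beaker, sample_jar, tin from where it was at the start of the episode above 0.04 m).
It also fails if it takes over 64 s, if anything falls off the work surface, if the arm or the gripper's body presses on something with over 40 N, if the wrist force passes 120 N, or if a joint passes its speed limit or range.

## Working session

There is one attempt and no reset: what is moved stays moved. The work goes in short steps, Python scripts to look and compute and a shell command to move; the robot and the scene stay as the last step left them, time stands still between calls to the robot, and variables do not carry over. Pictures are saved under pics/ and viewed, and the job is handed in when it is done.

```bash
ls; mkdir -p pics; python3 - <<'E'
from cell import env, eyes
import cv2, numpy as np
o=env.get_obs()
for k,v in o.items(): print(k,np.round(v,4))
for n in ["scene","top","wrist"]:
    im=eyes.get_image(n); cv2.imwrite(f"pics/{n}0.png",im)
    c=eyes.calibration(n); print(n,{k:np.round(v,4).tolist() for k,v in c.items()})
E
```

```text
pics
clock 0.0
qpos [ 1.1091  0.3842  0.0164  1.3712 -0.0063  1.3882 -0.0465]
qvel [ 0.0011 -0.0005 -0.001   0.0007  0.0008 -0.0011  0.0019]
joint_torque [-7.00000e-04 -6.27593e+01  8.44300e-01 -3.71813e+01  1.66000e-02
  1.41000e-02 -0.00000e+00]
ee_pos [ 0.2425 -0.5755  0.2303]
eef_rot [-1.000e-03  9.802e-01  1.981e-01 -2.000e-04]
ft_force [ 0.3516 -0.0993  0.7618]
wrist_torque [-0.0171 -0.013  -0.003 ]
gripper_width 1.002
scene {'intrinsics': [[455.5587, 0.0, 318.1785], [0.0, 455.5587, 239.2384], [0.0, 0.0, 1.0]], 'R': [[-0.7858, 0.6185, 0.0053], [0.4712, 0.6041, -0.6427], [-0.4007, -0.5025, -0.7661]], 't': [0.507, -0.1351, 0.9867]}
top {'intrinsics': [[605.0643, 0.0, 319.2224], [0.0, 605.0643, 231.345], [0.0, 0.0, 1.0]], 'R': [[-0.0113, -0.9999, 0.0068], [-0.9972, 0.0107, -0.074], [0.0739, -0.0076, -0.9972]], 't': [-0.1234, 0.5584, 1.196]}
wrist {'intrinsics': [[371.6483, 0.0, 314.9481], [0.0, 371.6483, 239.0653], [0.0, 0.0, 1.0]], 'mount': [[-0.0009, -0.9625, -0.2712, 0.0697], [1.0, -0.0006, -0.0011, 0.0013], [0.0009, -0.2712, 0.9625, -0.1409], [0.0, 0.0, 0.0, 1.0]]}
```

View pics/scene0.png

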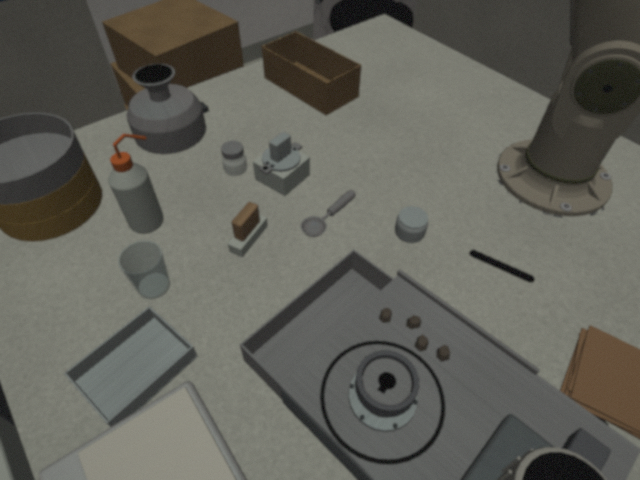

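View pics/top0.png

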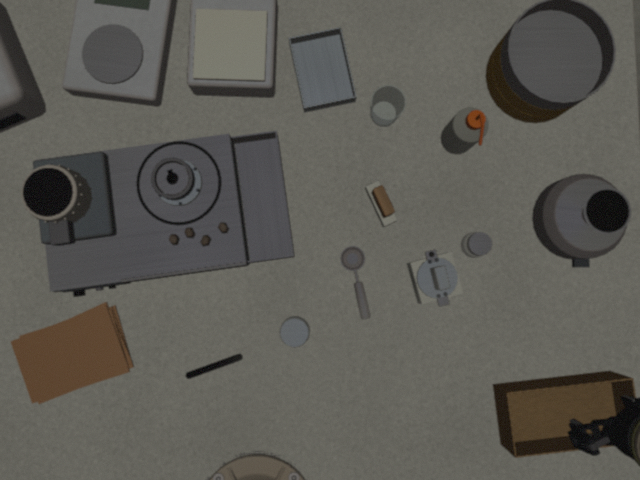

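View pics/wrist0.png

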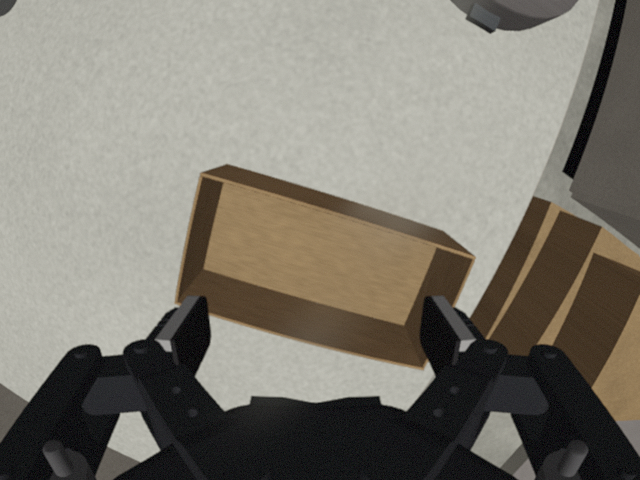

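```bash
cat > h.py <<'E'
from cell import env, eyes
import cv2, numpy as np
from scipy.spatial.transform import Rotation as Rn
def pose():
    o=env.get_obs(); q=np.array(o['eef_rot']); R=Rn.from_quat([q[1],q[2],q[3],q[0]]).as_matrix()
    return R,np.array(o['ee_pos'])
def ray(cam,px,P=None):
    c=eyes.calibration(cam);K=np.array(c['intrinsics'])
    u=(px[0]-K[0,2])/K[0,0];v=(px[1]-K[1,2])/K[1,1]
    if cam=='wrist':
        r=np.hypot(u,v);s=np.sin(r)/max(r,1e-9);d=np.array([u*s,v*s,np.cos(r)])
        M=np.array(c['mount']);R,t=P
        return R@(M[:3,:3]@np.array([0,0,0])+M[:3,3])+t, R@M[:3,:3]@d
    R=np.array(c['R']);t=np.array(c['t']);return -R.T@t,R.T@np.array([u,v,1])
def onz(cam,px,z,P=None):
    o,d=ray(cam,px,P);return o+d*(z-o[2])/d[2]
def proj(cam,X,P=None):
    X=np.asarray(X,float);c=eyes.calibration(cam);K=np.array(c['intrinsics'])
    if cam=='wrist':
        M=np.array(c['mount']);R,t=P;p=M[:3,:3].T@((R.T@(X-t))-M[:3,3])
        th=np.arctan2(np.hypot(p[0],p[1]),p[2]);k=th/max(np.hypot(p[0],p[1]),1e-9)
        return np.array([K[0,2]+K[0,0]*k*p[0],K[1,2]+K[1,1]*k*p[1]])
    p=np.array(c['R'])@X+np.array(c['t']);return np.array([K[0,2]+K[0,0]*p[0]/p[2],K[1,2]+K[1,1]*p[1]/p[2]])
def pts(px,z,cam='top',P=None):
    return np.array([onz(cam,p,z,P) for p in px])
E
python3 - <<'E'
from h import *
im=cv2.imread('pics/top0.png')
def crop(n,x0,y0,x1,y1,s):
    cv2.imwrite(f'pics/{n}.png',cv2.resize(im[y0:y1,x0:x1],None,fx=s,fy=s,interpolation=cv2.INTER_CUBIC))
crop('c_mill',30,120,310,300,2.8)
crop('c_obj',330,170,500,310,4.5)
for t in ['scraper_grip','rotor_grip','chip1','stand','mill','seal','hub_face','spoon','sample_jar']:
    r=eyes.find_in('top',t); print(t,[(np.round(a['box'],1).tolist(),round(a['score'],2)) for a in r[:5]])
E
```

```text
scraper_grip [([365.9, 179.3, 33.2, 46.8], 0.55)]
rotor_grip [([417.5, 251.4, 44.5, 54.3], 0.97)]
chip1 [([203.1, 236.5, 7.8, 10.6], 0.59), ([222.1, 222.8, 7.2, 11.4], 0.52), ([21.7, 132.0, 274.8, 165.9], 0.48), ([169.7, 234.2, 12.7, 12.4], 0.47), ([186.2, 223.9, 10.3, 16.0], 0.41)]
stand [([405.8, 254.4, 57.6, 49.2], 0.94), ([367.8, 182.7, 32.1, 41.3], 0.7)]
mill [([21.8, 130.5, 276.6, 164.4], 0.79)]
seal [([148.6, 157.2, 46.7, 43.1], 0.82)]
hub_face [([152.0, 157.9, 44.6, 42.4], 0.87), ([338.5, 246.8, 31.1, 72.0], 0.62), ([151.6, 158.3, 41.9, 43.9], 0.44)]
spoon [([340.4, 247.3, 29.2, 71.7], 0.73)]
sample_jar [([460.6, 231.1, 27.4, 27.4], 0.97), ([150.4, 158.2, 45.1, 42.3], 0.33)]
```

View pics/c_mill.png

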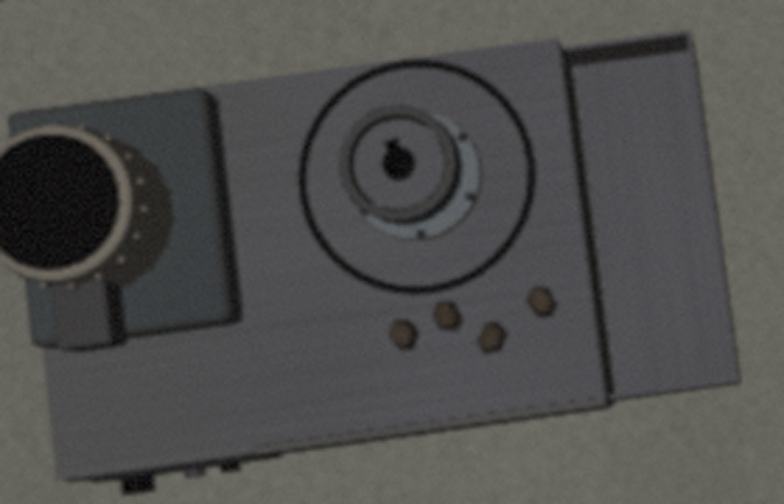

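View pics/c_obj.png

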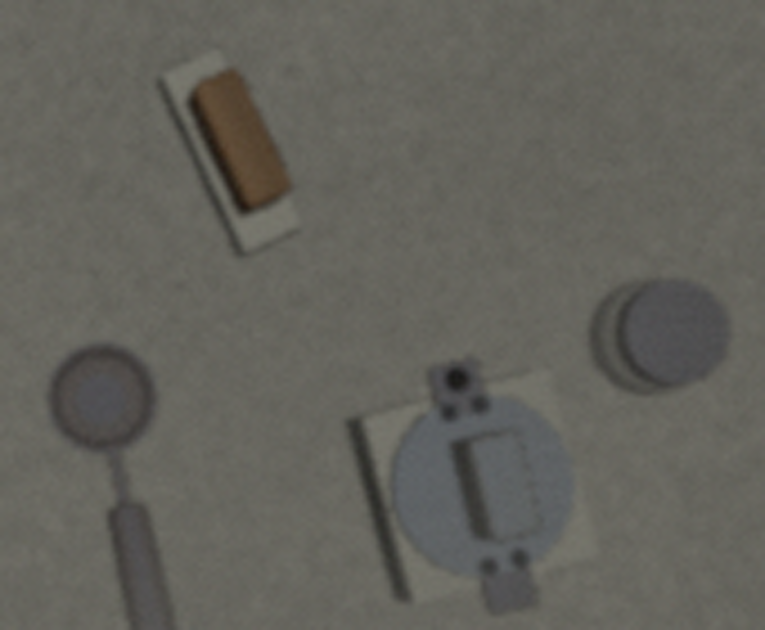

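```bash
python3 - <<'E'
from h import *
np.set_printoptions(suppress=True,precision=4)
m=lambda L:[((x+.5)/2.8-.5+30,(y+.5)/2.8-.5+120) for x,y in L]
c=lambda L:[((x+.5)/4.5-.5+330,(y+.5)/4.5-.5+170) for x,y in L]
A=pts(m([(608,404),(560,40),(58,478)]),.075); print('mill FR,BR,FL',A)
d=A[1]-A[0]; print(np.linalg.norm(d),'yaw',np.arctan2(d[1],d[0])); d=A[2]-A[0]; print(np.linalg.norm(d),'yaw',np.arctan2(d[1],d[0])-np.pi/2)
H=pts(m([(399,161),(398,163)]),.129);H2=pts(m([(398,163)]),.135);print('hub',H[0],H2)
b=pts(m([(390,143)]),.129)[0]-H[0];print('keyway yaw',np.arctan2(b[1],b[0]))
print('chips',pts(m([(403,334),(447,316),(491,337),(541,301)]),.085))
S=pts(c([(193,95),(235,70),(290,185),(248,212)]),.073);print('scraper',S,S.mean(0));d=S[2]-S[1]+S[3]-S[0];print(np.arctan2(d[1],d[0]),np.linalg.norm(d)/2)
S=pts(c([(163,80),(218,48),(298,228),(246,254)]),.026);print('scraper blade',S.mean(0));d=S[2]-S[1]+S[3]-S[0];print(np.arctan2(d[1],d[0]),np.linalg.norm(d)/2)
S=pts(c([(468,440),(522,430),(543,530),(490,540)]),.104);print('rotor',S.mean(0));d=S[0]-S[3]+S[1]-S[2];print(np.arctan2(d[1],d[0]),np.linalg.norm(d)/2)
S=pts(c([(455,372),(510,592)]),.058);d=S[0]-S[1];print('arms',S,np.arctan2(d[1],d[0]),np.linalg.norm(d))
S=pts(c([(362,420),(545,372),(598,552),(410,600)]),.05);print('stand',S.mean(0))
S=pts(c([(482,485)]),.058);print('flange',S)
E
```

```text
mill FR,BR,FL [[0.4919 0.01   0.075 ]
 [0.7446 0.0427 0.075 ]
 [0.4459 0.3836 0.075 ]]
0.2548244612590982 yaw 0.1285905863078312
0.3763884231160549 yaw 0.12270337185331481
hub [0.652  0.1409 0.129 ] [[0.6496 0.1402 0.135 ]]
keyway yaw 0.46252976301390947
chips [[0.5407 0.1478 0.085 ]
 [0.5527 0.1181 0.085 ]
 [0.538  0.0882 0.085 ]
 [0.5622 0.0543 0.085 ]]
scraper [[ 0.6309 -0.2332  0.073 ]
 [ 0.6416 -0.2515  0.073 ]
 [ 0.5915 -0.2742  0.073 ]
 [ 0.5801 -0.2559  0.073 ]] [ 0.611  -0.2537  0.073 ]
-2.7186167522120352 0.055296137561809455
scraper blade [ 0.6116 -0.2544  0.026 ]
-2.7295666495305753 0.08729380811541801
rotor [ 0.4623 -0.3571  0.104 ]
0.1869758507490824 0.04217824380024913
arms [[ 0.511  -0.346   0.058 ]
 [ 0.4161 -0.3674  0.058 ]] 0.22109085010610466 0.09730057559460392
stand [ 0.4618 -0.3567  0.05  ]
flange [[ 0.4621 -0.3565  0.058 ]]
```

```bash
cat >> h.py <<'E'
def go(xyz,yaw=None):
    R,t=pose(); sh=R.T@(np.array(xyz)-t)*100
    rv=None
    if yaw is not None:
        T=np.array([[np.cos(yaw),np.sin(yaw),0],[np.sin(yaw),-np.cos(yaw),0],[0,0,-1]])
        rv=np.round(np.degrees(Rn.from_matrix(R.T@T).as_rotvec()),2)
    print('shift cm',np.round(sh,2),'rot deg',rv,'from',np.round(t,4),'yaw',round(float(np.arctan2(R[1,0],R[0,0])),4))
E
python3 -c "
from h import *
go([.611,-.254,.17],.418)"
```

```text
shift cm [ 46.44 -15.36   6.13] rot deg [ 0.  -0.  -1.1] from [ 0.2427 -0.5759  0.2313] yaw 0.3989
```

```bash
python3 -m jog '[[[3.9,-1.3,0],[0,0,0],8.5],[[7.8,-2.6,0],[0,0,0],8.5],[[11.7,-3.9,0],[0,0,0],8.5],[[15.6,-5.2,0],[0,0,0],8.5],[[19.5,-6.5,0],[0,0,0],8.5],[[23.4,-7.8,0],[0,0,0],8.5],[[27.3,-9.1,0],[0,0,0],8.5],[[31.2,-10.4,0.5],[0,0,0],8.5],[[35.1,-11.7,2],[0,0,-1.1],8.5],[[39,-13,3.5],[0,0,-1.1],8.5],[[42.9,-14.3,5],[0,0,-1.1],8.5],[[46.44,-15.36,6.1],[0,0,-1.1],8.5]]'
python3 - <<'E'
from h import *
P=pose(); im=eyes.get_image('wrist'); print(P[1],env.get_obs()['clock']); cv2.imwrite('pics/w1.png',im)
print([(np.round(a['box'],1).tolist(),round(a['score'],2)) for a in eyes.find_in('wrist','scraper_grip')[:3]])
go([.611,-.254,.17],.418)
E
```

```text
clock: 1.6
ee_pos: [0.6097, -0.2546, 0.1705]
eef_rot: [0.0, 0.978, 0.207, -0.0]
ft_force: [1.4, -1.3, 0.0]
gripper_width: 0.995
[ 0.60966247 -0.2545987   0.17046478] 1.65
[([300.3, 162.9, 37.2, 114.3], 0.95)]
shift cm [-0.45  0.62 -0.23] rot deg [-0.4  -0.06  0.64] from [ 0.6125 -0.2465  0.1677] yaw 0.4292
```

View pics/w1.png

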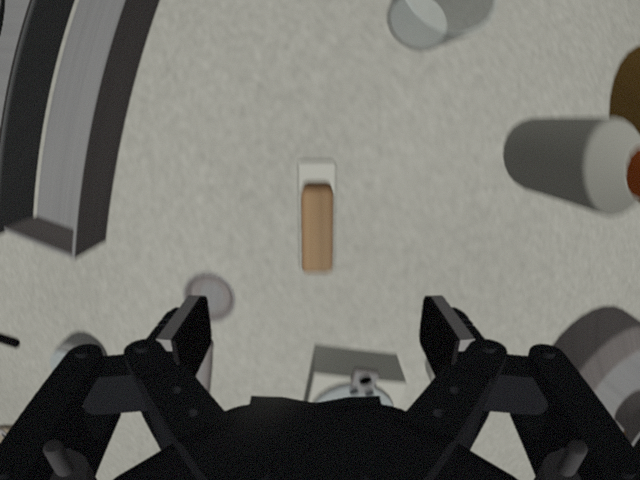

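```bash
python3 - <<'E'
from h import *
np.set_printoptions(suppress=True,precision=4)
P=pose(); im=eyes.get_image('wrist'); print(P[1],env.get_obs()['clock'],env.get_obs()['qvel'])
cv2.imwrite('pics/w2.png',im[140:300,230:410].repeat(4,0).repeat(4,1))
import pickle; pickle.dump(P,open('P2.pkl','wb'))
go([.611,-.254,.17],.418)
E
```

```text
[ 0.6125 -0.2465  0.1677] 1.75 [ 0.058  -0.0408  0.0633  0.0011  0.0174  0.0126  0.0223]
shift cm [-0.11  0.32 -0.1 ] rot deg [-0.24  0.02  0.43] from [ 0.6107 -0.2506  0.169 ] yaw 0.4255
```

View pics/w2.png

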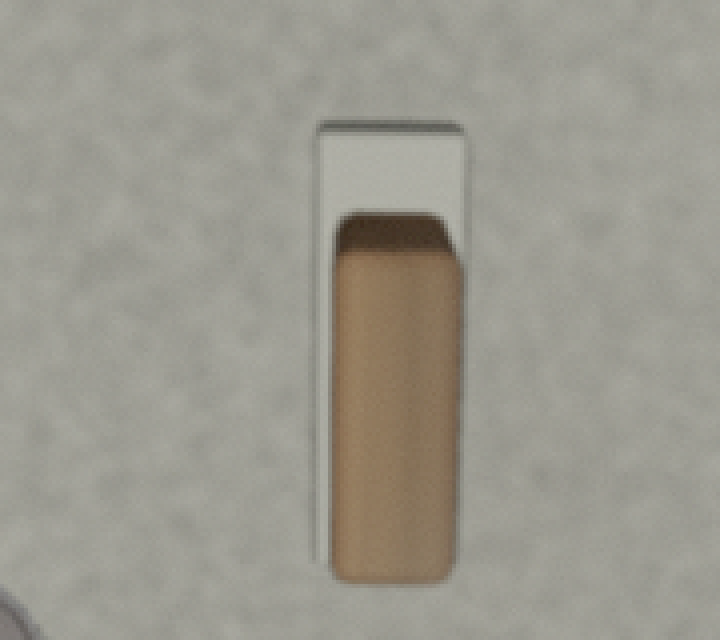

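```bash
python3 - <<'E'
from h import *
import pickle
np.set_printoptions(suppress=True,precision=4)
P=pickle.load(open('P2.pkl','rb'))
S=pts([(x/4+230,y/4+140) for x,y in [(338,250),(461,250),(455,582),(331,582)]],.073,'wrist',P)
print(S,S.mean(0));d=S[0]-S[3]+S[1]-S[2];print(np.arctan2(d[1],d[0]),np.linalg.norm(d)/2)
c=S.mean(0); go([c[0],c[1],.031],.425)
# rotor dims
E
```

```text
[[ 0.6378 -0.235   0.073 ]
 [ 0.6461 -0.253   0.073 ]
 [ 0.5938 -0.2772  0.073 ]
 [ 0.585  -0.2578  0.073 ]] [ 0.6157 -0.2557  0.073 ]
0.4202278858237185 0.05756866970464596
shift cm [ 0.25  0.73 13.8 ] rot deg [-0.24  0.02  0.03] from [ 0.6107 -0.2506  0.169 ] yaw 0.4255
```

```bash
python3 -m jog '[[[0.3,0.3,0],[0,0,0],6],[[0.3,0.3,3],[0,0,0],6],[[0.3,0.3,6],[0,0,0],6],[[0.3,0.3,9],[0,0,0],6],[[0.3,0.3,11.5],[0,0,0],6],[[0.3,0.3,13],[0,0,0],6],[[0.3,0.3,13.8],[0,0,0],6],[[0.3,0.3,13.9],[0,0,0],6],[[0.3,0.3,13.9],[0,0,0],5]]'
python3 - <<'E'
from h import *
P=pose(); im=eyes.get_image('wrist'); cv2.imwrite('pics/w3.png',im)
go([.615,-.2555,.031],.42)
E
```

```text
clock: 2.5
ee_pos: [0.6127, -0.2589, 0.0331]
eef_rot: [0.0, 0.978, 0.207, 0.0]
ft_force: [0.3, -1.1, 0.4]
gripper_width: 0.592
shift cm [ 0.29 -0.23  0.29] rot deg [ 0.11 -0.08 -0.18] from [ 0.6133 -0.2587  0.0339] yaw 0.4168
```

View pics/w3.png

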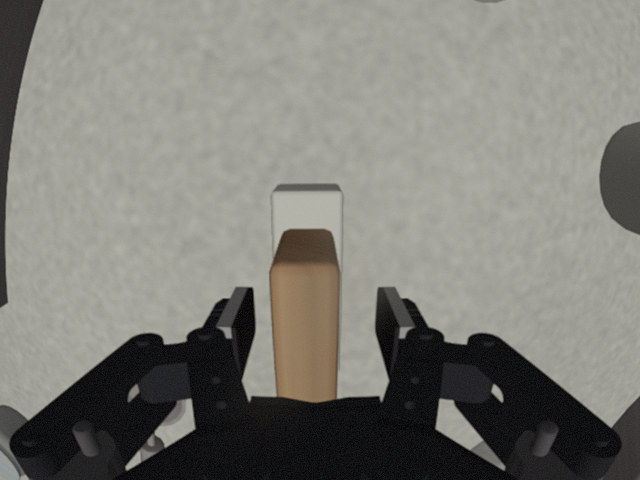

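```bash
python3 -m jog '[[[0,0,0],[0,0,0],5],[[0,0,0],[0,0,0],5],[[0,0,0],[0,0,0],5]]'
python3 -c "
from h import *
go([.615,-.2555,.031],.42)"
```

```text
clock: 2.8
ee_pos: [0.6133, -0.2577, 0.0335]
eef_rot: [0.001, 0.978, 0.207, 0.001]
ft_force: [-0.8, -0.8, 0.1]
gripper_width: 0.588
shift cm [ 0.24 -0.14  0.25] rot deg [ 0.08 -0.08 -0.11] from [ 0.6133 -0.2577  0.0335] yaw 0.418
```

```bash
python3 -m jog '[[[0.2,-0.2,0.2],[0,0,0],5],[[0.2,-0.2,0.2],[0,0,0],3],[[0.2,-0.2,0.2],[0,0,0],1],[[0.2,-0.2,0.2],[0,0,0],1],[[0.2,-0.2,0.2],[0,0,0],1],[[0.2,-0.2,0.2],[0,0,0],1],[[0.2,-0.2,0.2],[0,0,0],1],[[0.2,-0.2,0.2],[0,0,0],1]]' 60
python3 - <<'E'
from h import *
im=eyes.get_image('wrist'); cv2.imwrite('pics/w4.png',im);go([.615,-.2555,.031],.42)
E
```

```text
clock: 3.47
ee_pos: [0.6138, -0.2547, 0.0302]
eef_rot: [-0.0, 0.978, 0.208, 0.0]
ft_force: [0.7, 1.3, -0.1]
gripper_width: 0.246
shift cm [ 0.08  0.13 -0.07] rot deg [-0.01 -0.01 -0.11] from [ 0.6138 -0.2547  0.0303] yaw 0.4181
```

View pics/w4.png

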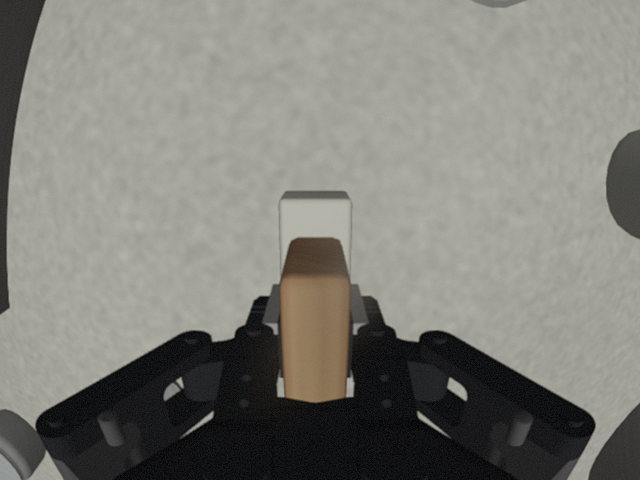

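```bash
python3 -m jog '[[[0,0,-3],[0,0,0],1],[[0,0,-7],[0,0,0],1],[[0,0,-11],[0,0,0],1],[[0,0,-15],[0,0,0],1],[[0,0,-18],[0,0,0],1],[[0,0,-19],[0,0,0],1]]'
python3 -c "
from h import *
go([.5354,.1916,.22],.125)"
```

```text
clock: 4.02
ee_pos: [0.6154, -0.2558, 0.2267]
eef_rot: [0.002, 0.978, 0.207, 0.004]
ft_force: [0.7, -0.4, -2.0]
gripper_width: 0.248
shift cm [ 10.82 -44.14   0.46] rot deg [ 0.3  -0.38 16.76] from [ 0.6154 -0.2558  0.2267] yaw 0.4175
```

```bash
python3 -m jog '[[[0.9,-3.7,0],[0,0,1.5],1],[[1.8,-7.4,0],[0,0,3],1],[[2.7,-11.1,0],[0,0,4.5],1],[[3.6,-14.8,0],[0,0,6],1],[[4.5,-18.5,0],[0,0,7.5],1],[[5.4,-22.2,0],[0,0,9],1],[[6.3,-25.9,0],[0,0,10.5],1],[[7.2,-29.6,0],[0,0,12],1],[[8.1,-33.3,0],[0,0,13.5],1],[[9,-37,0],[0,0,15],1],[[9.9,-40.7,0],[0,0,16.8],1],[[10.8,-44.1,0],[0,0,16.8],1]]'
python3 -m jog '[[[0,0,0],[0,0,0],1],[[0,0,0],[0,0,0],1],[[0,0,0],[0,0,0],1],[[0,0,0],[0,0,0],1],[[0,0,0],[0,0,0],1]]'
python3 - <<'E'
from h import *
P=pose();im=eyes.get_image('wrist'); cv2.imwrite('pics/w5.png',im);go([.5354,.1916,.22],.125)
import pickle; pickle.dump(P,open('P5.pkl','wb'))
print([(np.round(a['box'],1).tolist(),round(a['score'],2)) for a in eyes.find_in('wrist','chip1')[:5]])
E
```

```text
clock: 5.02
ee_pos: [0.5321, 0.1938, 0.2194]
eef_rot: [0.0, 0.998, 0.062, -0.001]
ft_force: [0.7, 0.9, -1.5]
gripper_width: 0.246
clock: 5.43
ee_pos: [0.5338, 0.1901, 0.2199]
eef_rot: [0.0, 0.998, 0.061, -0.0]
ft_force: [0.9, -0.5, -1.9]
gripper_width: 0.251
shift cm [ 0.17 -0.11 -0.  ] rot deg [ 0.03  0.02 -0.16] from [0.5338 0.1903 0.22  ] yaw 0.1222
[([425.2, 220.0, 25.8, 29.2], 0.8), ([353.1, 208.6, 25.7, 26.8], 0.76), ([469.0, 202.2, 25.8, 16.5], 0.64), ([396.5, 199.9, 20.4, 24.6], 0.56)]
```

View pics/w5.png

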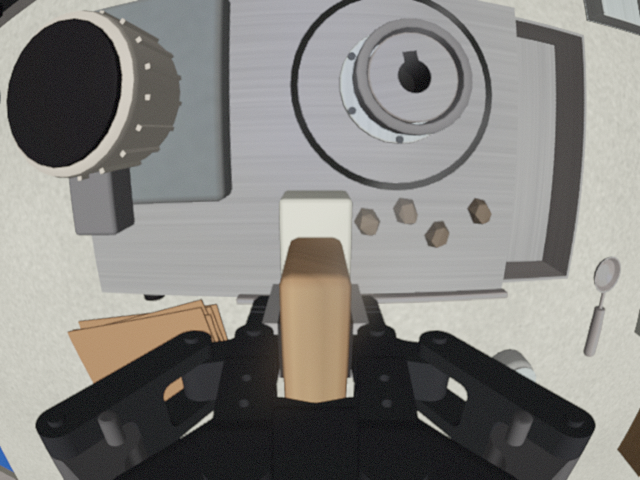

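```bash
python3 - <<'E'
from h import *
import pickle
np.set_printoptions(suppress=True,precision=4)
P=pickle.load(open('P5.pkl','rb'))
M0=np.array([.606,.135]);y=.125;Rm=np.array([[np.cos(y),-np.sin(y)],[np.sin(y),np.cos(y)]])
tom=lambda S:(S[:,:2]-M0)@Rm
print('chips',tom(pts([(367,222),(405,211),(437,234),(480,211)],.083,'wrist',P)))
print('lip',tom(pts([(240,299),(506,293)],.087,'wrist',P)))
print('right edge',tom(pts([(506,285),(515,30)],.075,'wrist',P)))
print('hub bore', tom(pts([(414,76)],.129,'wrist',P)),pts([(414,76),(409,54)],.129,'wrist',P))
print('guard edge',tom(pts([(229,10),(228,200)],.12,'wrist',P)))
im=cv2.imread('pics/w5.png');cv2.imwrite('pics/w5h.png',cv2.resize(im[10:150,330:490],None,fx=5,fy=4.2857,interpolation=cv2.INTER_CUBIC))
E
```

```text
chips [[-0.0596  0.0227]
 [-0.0508 -0.0071]
 [-0.0693 -0.035 ]
 [-0.0499 -0.0716]]
lip [[-0.123   0.1247]
 [-0.1224 -0.1065]]
right edge [[-0.1199 -0.1123]
 [ 0.107  -0.1063]]
hub bore [[0.0457 0.0005]] [[0.6513 0.1412 0.129 ]
 [0.6652 0.146  0.129 ]]
guard edge [[ 0.0938  0.1187]
 [-0.0354  0.1209]]
```

View pics/w5h.png

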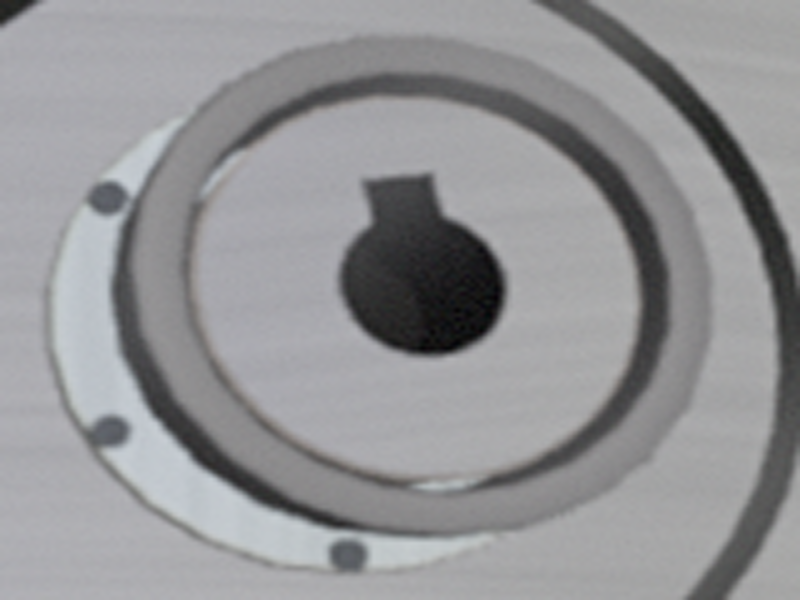

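```bash
python3 -m jog '[[[0.2,0,3],[0,0,0],1],[[0.2,0,6],[0,0,0],1],[[0.2,0,8.5],[0,0,0],1],[[0.2,0,10],[0,0,0],1],[[0.2,0,10.8],[0,0,0],1],[[0.2,0,11.2],[0,0,0],1],[[0.2,0,11.2],[0,0,0],1],[[0.2,0,11.2],[0,0,0],1],[[0.2,0,11.2],[0,0,0],1]]'
python3 - <<'E'
from h import *
import pickle
np.set_printoptions(suppress=True,precision=4)
P=pickle.load(open('P5.pkl','rb'))
S=pts([(330+x/5,10+y/4.2857) for x,y in [(424,284),(399,180),(363,183),(433,176)]],.129,'wrist',P);print(S);d=S[1]-S[0];print(np.arctan2(d[1],d[0]));d=S[2]-S[3];print(np.arctan2(d[1],d[0])-np.pi/2)
go([.5357,.1918,.105],.125)
E
```

```text
clock: 6.28
ee_pos: [0.5362, 0.1926, 0.1097]
eef_rot: [-0.0, 0.998, 0.062, 0.001]
ft_force: [0.0, 0.4, -1.7]
gripper_width: 0.249
[[0.6512 0.1406 0.129 ]
 [0.6666 0.1456 0.129 ]
 [0.6652 0.1502 0.129 ]
 [0.6682 0.1413 0.129 ]]
0.3147646483041569
0.32390635042462357
shift cm [-0.07  0.07  0.47] rot deg [-0.03 -0.14 -0.02] from [0.5362 0.1926 0.1097] yaw 0.1247
```

```bash
python3 -m jog '[[[0,0,0.25],[0,0,0],1],[[0,0,0.35],[0,0,0],1],[[0,0,0.35],[0,0,0],1],[[0,0.5,0.35],[0,0,0],1],[[0,1.5,0.35],[0,0,0],1],[[0,2.5,0.35],[0,0,0],1],[[0,3.5,0.35],[0,0,0],1],[[0,4.5,0.35],[0,0,0],1],[[0,5.5,0.35],[0,0,0],1],[[0,6.5,0.35],[0,0,0],1],[[0,7.5,0.35],[0,0,0],1],[[0,8.5,0.35],[0,0,0],1]]'
python3 - <<'E'
from h import *
im=eyes.get_image('wrist'); cv2.imwrite('pics/w6.png',im);go([.5357,.1918,.105],.125)
E
```

```text
clock: 7.28
ee_pos: [0.5463, 0.1073, 0.1051]
eef_rot: [-0.0, 0.998, 0.062, 0.0]
ft_force: [-0.1, 4.3, 4.6]
gripper_width: 0.252
shift cm [-0.03 -8.77  0.01] rot deg [ 0.04 -0.04 -0.15] from [0.5467 0.1048 0.1051] yaw 0.1224
```

View pics/w6.png

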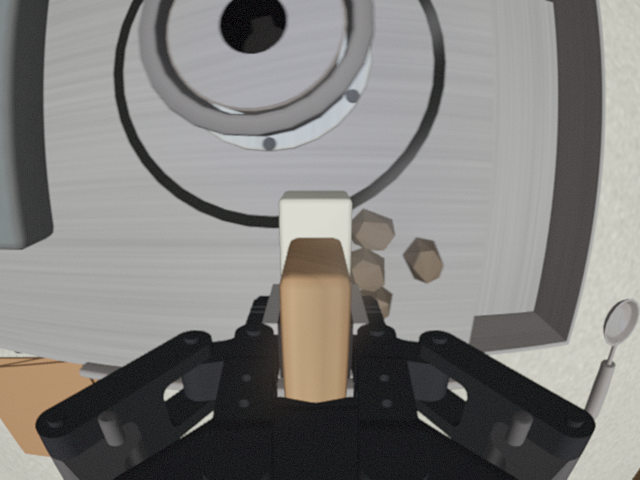

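```bash
python3 -m jog '[[[0,1,0],[0,0,0],1],[[0,2,0],[0,0,0],1],[[0,3,0],[0,0,0],1],[[0,4,0],[0,0,0],1],[[0,5,0],[0,0,0],1],[[0,6,0],[0,0,0],1],[[0,7,0],[0,0,0],1],[[0,8,0],[0,0,0],1],[[0,9,0],[0,0,0],1],[[0,10,0],[0,0,0],1],[[0,10.5,0],[0,0,0],1],[[0,10.5,0],[0,0,0],1]]'
python3 - <<'E'
from h import *
im=eyes.get_image('wrist'); cv2.imwrite('pics/w7.png',im);go([.5357,.1918,.105],.125)
E
```

```text
clock: 8.33
ee_pos: [0.5585, 0.0007, 0.1041]
eef_rot: [0.001, 0.998, 0.061, -0.001]
ft_force: [-0.7, -0.1, -2.6]
gripper_width: 0.249
shift cm [  0.09 -19.15  -0.13] rot deg [ 0.06  0.12 -0.14] from [0.5582 0.0016 0.1039] yaw 0.1226
```

View pics/w7.png

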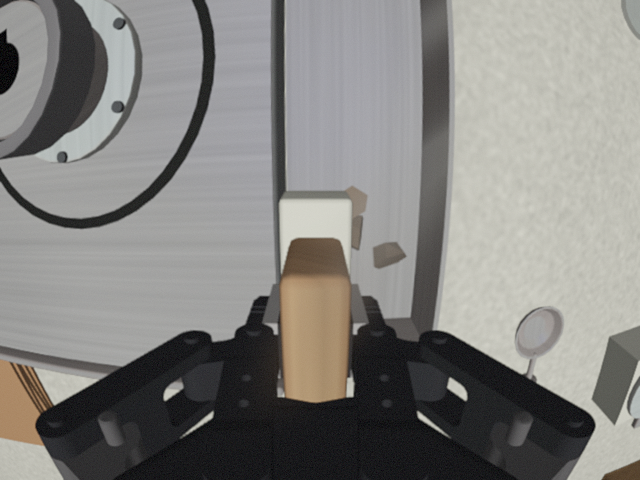

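```bash
python3 -m jog '[[[0,0,-2],[0,0,0],1],[[0,0,-5],[0,0,0],1],[[0,0,-9],[0,0,0],1],[[0,0,-11],[0,0,0],1],[[0,0,-11.5],[0,0,0],1]]'
python3 - <<'E'
from h import *
im=eyes.get_image('wrist'); cv2.imwrite('pics/w8.png',im);go([.611,-.254,.22],.42)
im=eyes.get_image('scene'); cv2.imwrite('pics/s8.png',im[220:480,200:560].repeat(2,0).repeat(2,1))
E
```

```text
clock: 8.8
ee_pos: [0.5605, 0.0038, 0.2238]
eef_rot: [0.0, 0.998, 0.062, 0.003]
ft_force: [-0.5, -0.7, -1.2]
gripper_width: 0.248
shift cm [ 1.84 26.21  0.28] rot deg [  0.09  -0.23 -16.91] from [0.5601 0.0037 0.2224] yaw 0.1249
```

View pics/w8.png

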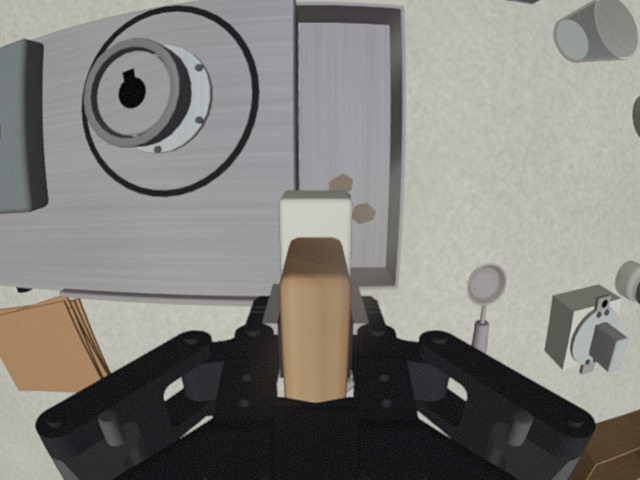

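View pics/s8.png

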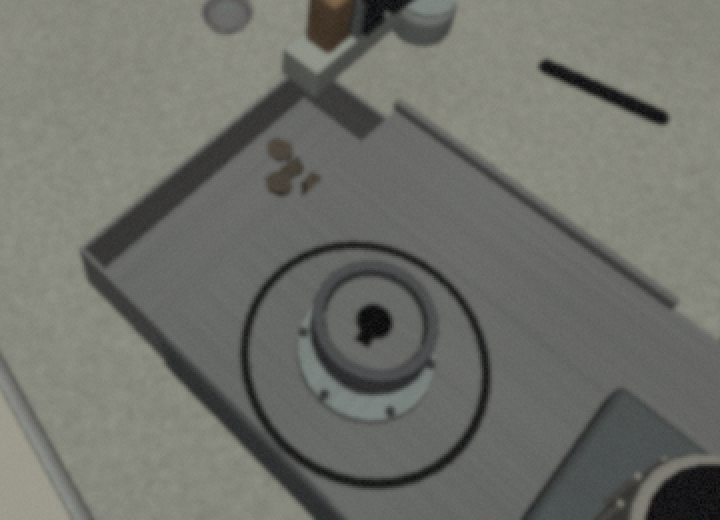

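```bash
python3 -m jog '[[[0.3,3,0],[0,0,0],1],[[0.6,7,0],[0,0,-1],1],[[0.9,11,0],[0,0,-2],1],[[1.2,15,1],[0,0,-3],1],[[1.5,19,3],[0,0,-4],1],[[1.8,22.5,6],[0,0,-4],1],[[2,25,9.5],[0,0,-4],1],[[2,26.2,13],[0,0,-4],1],[[2,26.2,16],[0,0,-4],1],[[2,26.2,18],[0,0,-4],1],[[2,26.2,18],[0,0,-4],1],[[2,26.2,18],[0,0,-4],1]]'
python3 -m jog '[[[0,0,0],[0,0,0],1],[[0,0,0],[0,0,0],1]]'
python3 - <<'E'
from h import *
im=eyes.get_image('wrist'); cv2.imwrite('pics/w9.png',im);go([.615,-.255,.0305],.195)
E
```

```text
clock: 9.9
ee_pos: [0.6088, -0.253, 0.0357]
eef_rot: [-0.001, 0.995, 0.097, -0.003]
ft_force: [0.4, 0.4, -1.7]
gripper_width: 0.25
clock: 10.07
ee_pos: [0.6114, -0.2532, 0.0397]
eef_rot: [-0.0, 0.995, 0.097, -0.0]
ft_force: [0.9, -0.6, -1.4]
gripper_width: 0.25
shift cm [0.29 0.23 0.97] rot deg [ 0.01 -0.03  0.01] from [ 0.6117 -0.2533  0.0402] yaw 0.1952
```

View pics/w9.png

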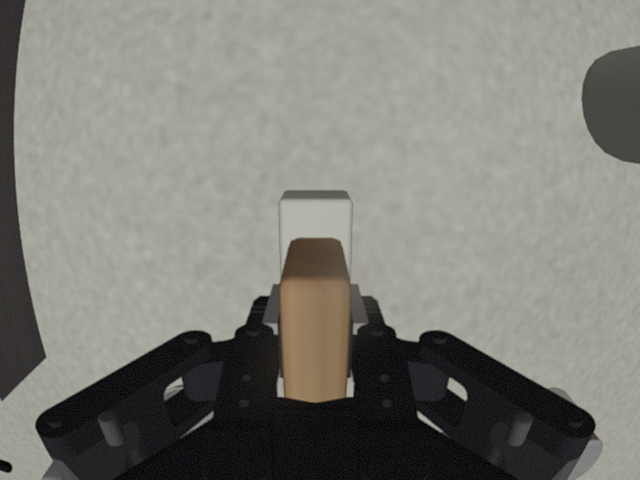

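```bash
python3 -m jog '[[[0,0,0.5],[0,0,0],1],[[0,0,0.9],[0,0,0],1],[[0,0,0.95],[0,0,0],1],[[0,0,0.95],[0,0,0],1],[[0,0,0.95],[0,0,0],1]]'
```

```text
clock: 10.53
ee_pos: [0.6113, -0.2537, 0.0302]
eef_rot: [-0.0, 0.995, 0.097, -0.0]
ft_force: [-0.3, 0.0, -2.7]
gripper_width: 0.249
```

```bash
python3 -m jog '[[[0,0,0.1],[0,0,0],1],[[0,0,0.1],[0,0,0],1],[[0,0,0.1],[0,0,0],4.5],[[0,0,0.1],[0,0,0],4.5],[[0,0,0.1],[0,0,0],4.5],[[0,0,0],[0,0,0],4.5],[[0,0,-2],[0,0,0],4.5],[[0,0,-5],[0,0,0],5],[[0,0,-9],[0,0,0],8.5],[[0,0,-13],[0,0,0],8.5],[[0,0,-15],[0,0,0],8.5],[[0,0,-16],[0,0,0],8.5]]'
python3 - <<'E'
from h import *
im=eyes.get_image('wrist'); cv2.imwrite('pics/w10.png',im);go([.4622,-.357,.19],.2)
E
```

```text
clock: 11.53
ee_pos: [0.6132, -0.2543, 0.1954]
eef_rot: [0.002, 0.995, 0.097, 0.003]
ft_force: [-0.3, 0.3, -0.7]
gripper_width: 0.995
shift cm [-16.8    7.16   0.47] rot deg [ 0.21 -0.34 -0.32] from [ 0.6132 -0.2543  0.1954] yaw 0.1945
```

View pics/w10.png

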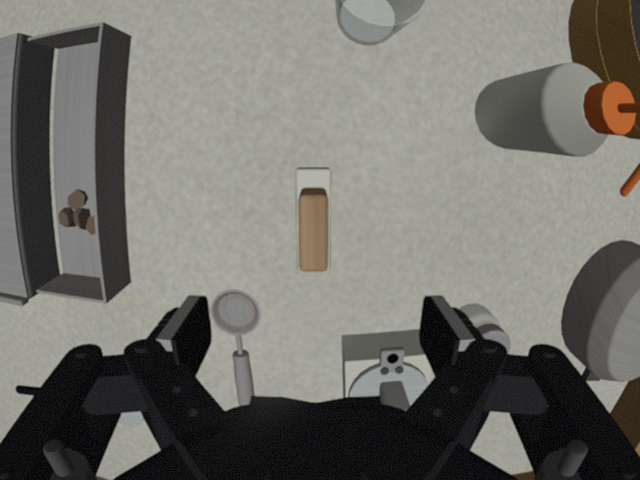

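```bash
python3 -m jog '[[[-4,1.7,0],[0,0,0],8.5],[[-8,3.4,0],[0,0,0],8.5],[[-12,5.1,0],[0,0,0],8.5],[[-16,6.8,0],[0,0,0],8.5],[[-16.8,7.2,0],[0,0,0],8.5],[[-16.8,7.2,0],[0,0,0],8.5],[[-16.8,7.2,0],[0,0,0],8.5],[[-16.8,7.2,0],[0,0,0],8.5]]'
python3 - <<'E'
from h import *
P=pose();im=eyes.get_image('wrist'); cv2.imwrite('pics/w11.png',im);go([.4622,-.357,.19],.2)
import pickle; pickle.dump(P,open('P11.pkl','wb'))
cv2.imwrite('pics/w11c.png',cv2.resize(im[100:340,200:440],None,fx=2.5,fy=2.5,interpolation=cv2.INTER_CUBIC))
print(onz('top',(477,244),.06))
E
```

```text
clock: 12.25
ee_pos: [0.461, -0.3556, 0.1891]
eef_rot: [-0.001, 0.995, 0.098, -0.0]
ft_force: [0.4, 0.2, -0.2]
gripper_width: 0.992
shift cm [ 0.03  0.18 -0.07] rot deg [-0.09  0.01 -0.18] from [ 0.4615 -0.3553  0.1893] yaw 0.1969
[ 0.5260939  -0.43627338  0.06      ]
```

View pics/w11.png

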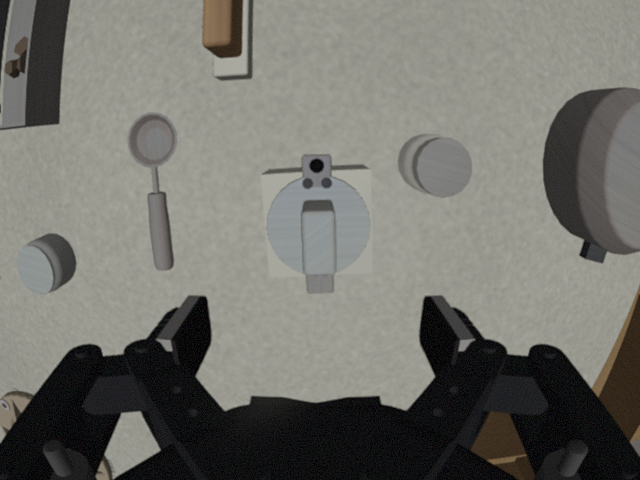

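View pics/w11c.png

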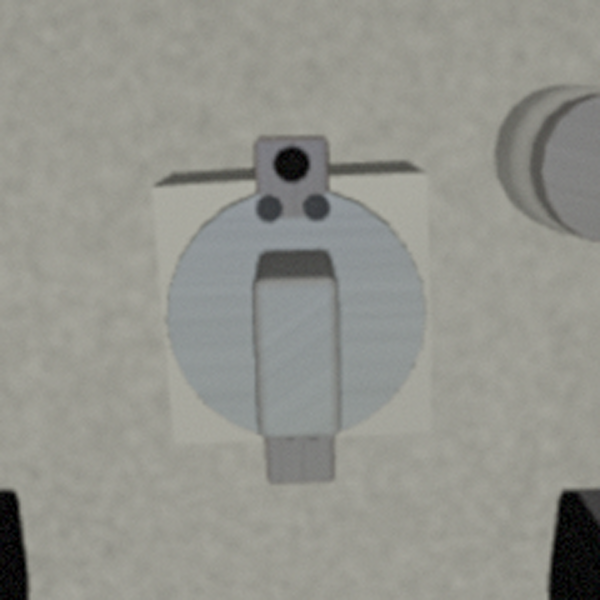

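```bash
python3 - <<'E'
from h import *
import pickle
np.set_printoptions(suppress=True,precision=4)
P=pickle.load(open('P11.pkl','rb'))
f=lambda L,z:pts([(x/2.5+200,y/2.5+100) for x,y in L],z,'wrist',P)
S=f([(256,280),(337,277),(342,434),(259,437)],.104)
print(S.mean(0));d=S[0]-S[3]+S[1]-S[2];print(np.arctan2(d[1],d[0]),np.linalg.norm(d)/2)
A=f([(292,137),(301,482)],.058);d=A[0]-A[1];print('arm',A.mean(0),np.arctan2(d[1],d[0]),np.linalg.norm(d))
F=f([(167,312),(427,312)],.058);print('flange',F.mean(0),np.linalg.norm(F[0]-F[1]))
St=f([(155,185),(425,174),(433,430),(175,442)],.05);print('stand',St.mean(0))
print(P[1])
E
```

```text
[ 0.4648 -0.3585  0.104 ]
0.22269927895594296 0.041637403844812626
arm [ 0.4643 -0.3584  0.058 ] 0.22273444184896782 0.10823784944130672
flange [ 0.466  -0.3582  0.058 ] 0.0787889861839105
stand [ 0.4641 -0.3587  0.05  ]
[ 0.461  -0.3556  0.1891]
```

```bash
python3 -c "
from h import *
go([.4645,-.3583,.063],.2227)"
```

```text
shift cm [ 0.24  0.37 12.63] rot deg [-0.09  0.01 -1.48] from [ 0.4615 -0.3553  0.1893] yaw 0.1969
```

```bash
python3 -m jog '[[[0.2,0.3,0],[0,0,-1.5],6],[[0.2,0.3,3],[0,0,-1.5],5],[[0.2,0.3,6],[0,0,-1.5],5],[[0.2,0.3,9],[0,0,-1.5],5],[[0.2,0.3,11.5],[0,0,-1.5],5],[[0.2,0.3,12.4],[0,0,-1.5],5],[[0.2,0.3,12.4],[0,0,-1.5],5],[[0.2,0.3,12.4],[0,0,-1.5],5],[[0.2,0.3,12.4],[0,0,-1.5],5]]'
python3 - <<'E'
from h import *
im=eyes.get_image('wrist'); cv2.imwrite('pics/w12.png',im);go([.4645,-.3583,.063],.2227)
E
```

```text
clock: 13.05
ee_pos: [0.4646, -0.3597, 0.0681]
eef_rot: [0.001, 0.994, 0.111, 0.001]
ft_force: [-0.3, -0.5, 0.7]
gripper_width: 0.585
shift cm [ 0.03 -0.17  0.53] rot deg [ 0.14 -0.13 -0.08] from [ 0.4646 -0.36    0.0683] yaw 0.2213
```

View pics/w12.png

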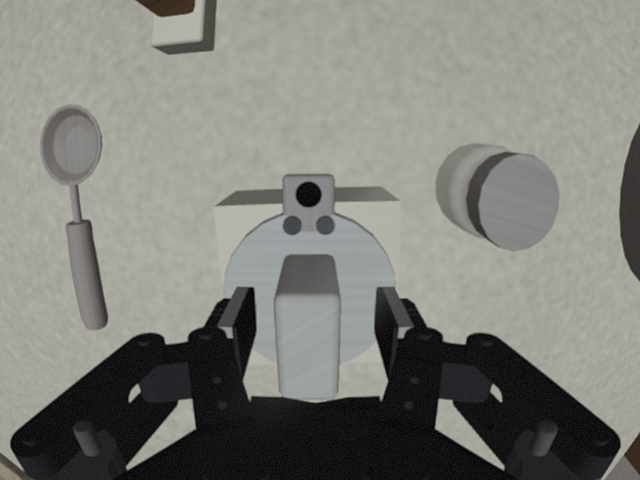

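```bash
python3 -m jog '[[[0,-0.2,0.25],[0,0,0],5],[[0,-0.2,0.25],[0,0,0],5],[[0,-0.2,0.25],[0,0,0],3],[[0,-0.2,0.25],[0,0,0],1],[[0,-0.2,0.25],[0,0,0],1],[[0,-0.2,0.25],[0,0,0],1],[[0,-0.2,0.25],[0,0,0],1],[[0,-0.2,0.25],[0,0,0],1],[[0,-0.2,0.25],[0,0,0],1],[[0,-0.2,0.25],[0,0,0],1]]' 80
python3 - <<'E'
from h import *
P=pose();im=eyes.get_image('wrist'); cv2.imwrite('pics/w13.png',im);go([.4645,-.3583,.063],.2227)
import pickle; pickle.dump(P,open('P13.pkl','wb'))
cv2.imwrite('pics/w13c.png',cv2.resize(im[150:410,190:430],None,fx=2.25,fy=2.25,interpolation=cv2.INTER_CUBIC))
E
```

```text
clock: 13.93
ee_pos: [0.4629, -0.3576, 0.0643]
eef_rot: [0.0, 0.994, 0.11, 0.0]
ft_force: [-1.1, 0.8, 5.8]
gripper_width: 0.248
shift cm [0.14 0.1  0.13] rot deg [ 0.03 -0.03 -0.11] from [ 0.4629 -0.3576  0.0643] yaw 0.2208
```

View pics/w13c.png

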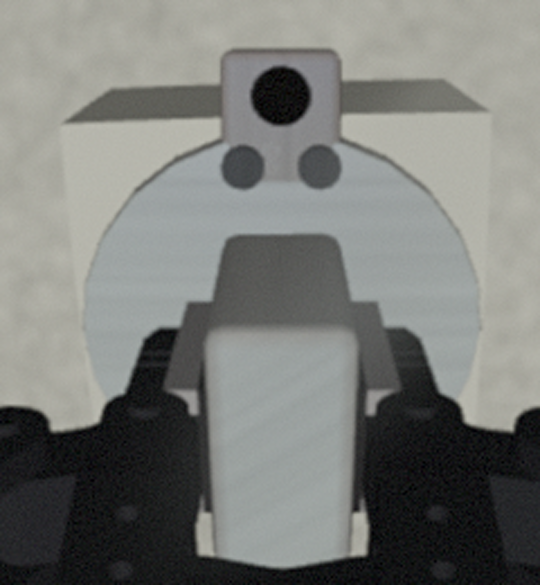

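```bash
python3 - <<'E'
from h import *
import pickle
np.set_printoptions(suppress=True,precision=4)
P=pickle.load(open('P13.pkl','rb'))
f=lambda L,z:pts([(190+x/2.25,150+y/2.25) for x,y in L],z,'wrist',P)
def tool(S): return (S-P[1])@P[0]
print('arm tip',tool(f([(281,50)],.058)),'dot',tool(f([(281,96)],.058)),'arm w',tool(f([(221,75),(341,75)],.058)))
print('bar front top edge',tool(f([(281,328)],.104)),'flange L/R',tool(f([(83,310),(480,310)],.058)))
print('stand front edge', tool(f([(63,123),(490,112)],.05)))
E
```

```text
arm tip [[0.0559 0.0009 0.0063]] dot [[0.0476 0.0009 0.0063]] arm w [[ 0.0515 -0.0097  0.0063]
 [ 0.0514  0.0116  0.0063]]
bar front top edge [[ 0.0238  0.001  -0.0397]] flange L/R [[ 0.0062 -0.0377  0.0062]
 [ 0.0062  0.0397  0.0063]]
stand front edge [[ 0.0417 -0.0411  0.0143]
 [ 0.0437  0.041   0.0143]]
```

```bash
python3 -m jog '[[[0,0,-1.5],[0,0,0],1],[[0,0,-4],[0,0,0],1],[[0,0,-7],[0,0,0],1],[[0,0,-10],[0,0,0],1],[[0,0,-13],[0,0,0],1],[[0,0,-15],[0,0,0],1],[[0,0,-15.3],[0,0,0],1],[[0,0,-15.3],[0,0,0],1]]'
python3 - <<'E'
from h import *
im=eyes.get_image('wrist'); cv2.imwrite('pics/w14.png',im);go([.537,.103,.22],.32)
E
```

```text
clock: 14.65
ee_pos: [0.4629, -0.3577, 0.2169]
eef_rot: [0.0, 0.994, 0.11, 0.0]
ft_force: [0.6, -0.2, -4.8]
gripper_width: 0.251
shift cm [ 17.38 -43.26  -0.45] rot deg [-0.08  0.07 -5.68] from [ 0.4621 -0.3571  0.2151] yaw 0.2208
```

View pics/w14.png

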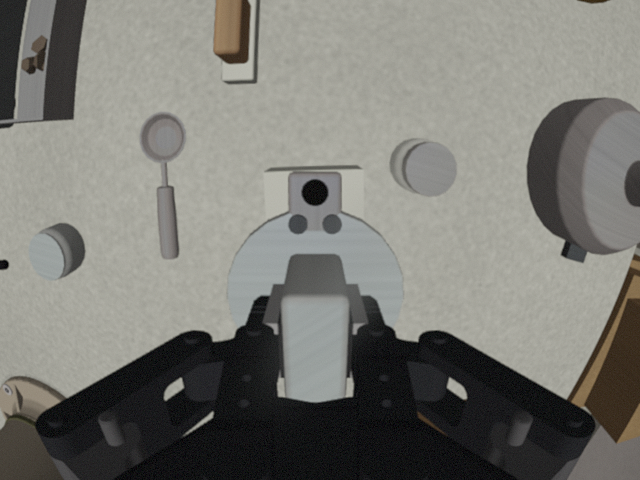

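```bash
python3 -m jog '[[[1.4,-3.6,0],[0,0,0],1],[[2.9,-7.2,0],[0,0,-0.5],1],[[4.3,-10.8,0],[0,0,-1],1],[[5.8,-14.4,0],[0,0,-1.5],1],[[7.2,-18,0],[0,0,-2],1],[[8.7,-21.6,0],[0,0,-2.5],1],[[10.1,-25.2,0],[0,0,-3],1],[[11.6,-28.8,0],[0,0,-3.5],1],[[13,-32.4,0],[0,0,-4],1],[[14.5,-36,0],[0,0,-4.5],1],[[15.9,-39.7,0],[0,0,-5],1],[[17.4,-43.3,0],[0,0,-5.7],1]]'
python3 -m jog '[[[0,0,0],[0,0,0],1],[[0,0,0],[0,0,0],1],[[0,0,0],[0,0,0],1],[[0,0,0],[0,0,0],1],[[0,0,0],[0,0,0],1],[[0,0,0],[0,0,0],1]]'
python3 - <<'E'
from h import *
P=pose();im=eyes.get_image('wrist'); cv2.imwrite('pics/w15.png',im);go([.537,.103,.22],.32)
import pickle; pickle.dump(P,open('P15.pkl','wb'))
cv2.imwrite('pics/w15c.png',cv2.resize(im[60:200,230:400],None,fx=4.5,fy=4.2,interpolation=cv2.INTER_CUBIC))
E
```

```text
clock: 15.7
ee_pos: [0.5361, 0.1047, 0.2139]
eef_rot: [-0.0, 0.987, 0.16, -0.002]
ft_force: [0.7, 0.4, -4.6]
gripper_width: 0.246
clock: 16.2
ee_pos: [0.5375, 0.1017, 0.2164]
eef_rot: [0.0, 0.987, 0.158, -0.0]
ft_force: [1.0, 0.2, -4.6]
gripper_width: 0.247
shift cm [-0.03 -0.12 -0.34] rot deg [ 0.01  0.01 -0.09] from [0.5376 0.102  0.2166] yaw 0.3184
```

View pics/w15.png

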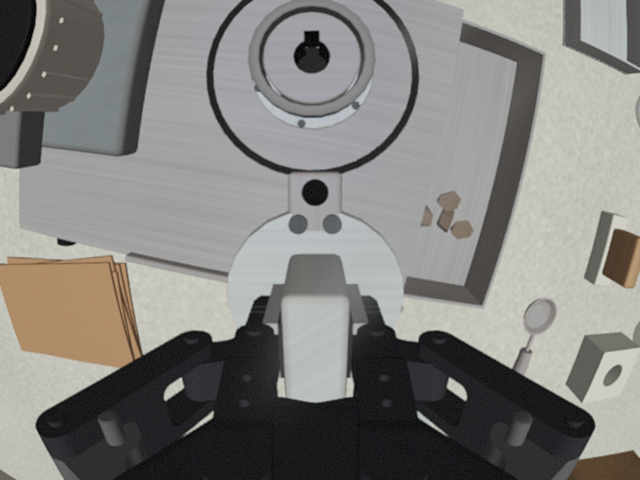

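View pics/w15c.png

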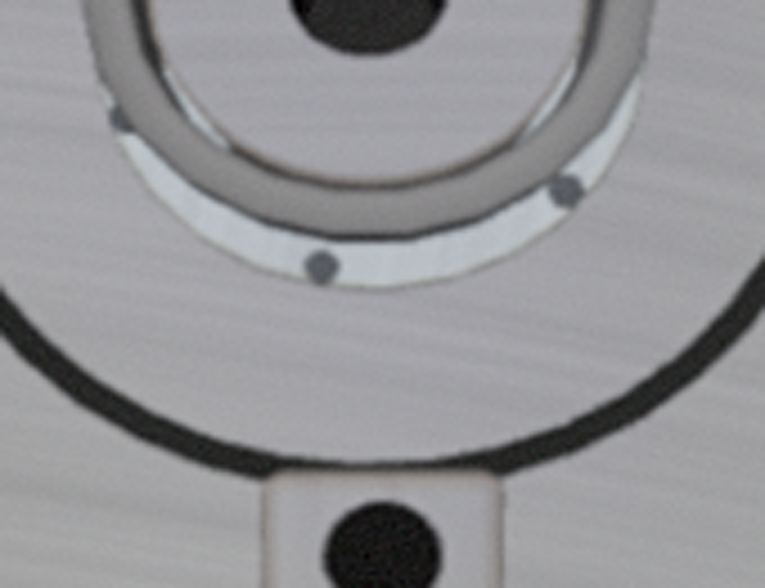

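```bash
python3 - <<'E'
import cv2
im=cv2.imread('pics/w15.png');cv2.imwrite('pics/w15d.png',cv2.resize(im[0:130,240:385],None,fx=5,fy=4.5,interpolation=cv2.INTER_CUBIC))
E
```

```text
(no output)
```

View pics/w15d.png

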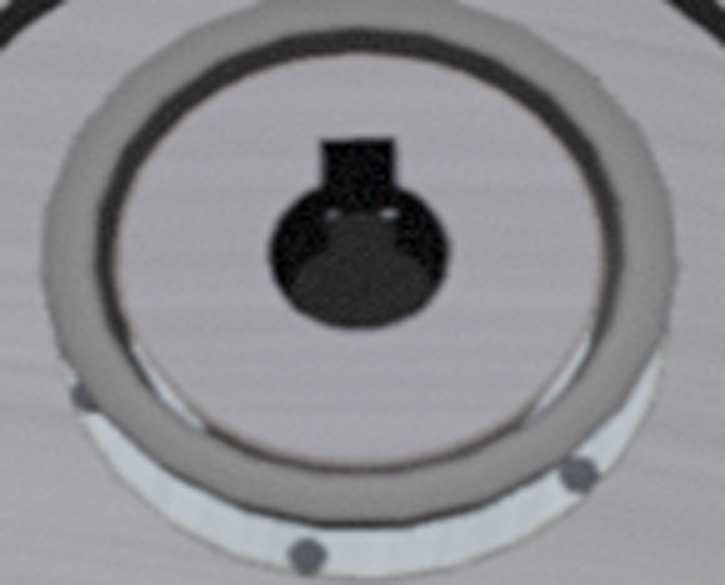

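```bash
python3 - <<'E'
from h import *
import pickle
np.set_printoptions(suppress=True,precision=4)
P=pickle.load(open('P15.pkl','rb'))
f=lambda L,z:pts([(240+x/5,y/4.5) for x,y in L],z,'wrist',P)
tool=lambda S:(S-P[1])@P[0]
B=f([(268,253),(450,253),(359,328)],.129);print('bore',tool(B),np.linalg.norm(B[0]-B[1]))
H=f([(118,255),(605,255),(360,52),(360,467)],.129);print('face',tool(H), H[:2].mean(0),H[2:].mean(0))
K=f([(321,141),(395,141),(325,183),(393,183)],.129);print('key',tool(K))
k=K[:2].mean(0)-(B[0]+B[1])/2;print(np.arctan2(k[1],k[0]))
d=K[0]-K[1];print(np.arctan2(d[1],d[0])-np.pi/2, np.linalg.norm(d))
# rotor held: arm tip / dot
R=pts([(315,171),(315,192)],P[1][2]-.0063,'wrist',P);print('arm',tool(R))
E
```

```text
bore [[ 0.1203 -0.0119  0.0873]
 [ 0.1202  0.0101  0.0873]
 [ 0.1095 -0.0009  0.0873]] 0.02199453900580574
face [[ 0.1206 -0.0301  0.0873]
 [ 0.1204  0.029   0.0873]
 [ 0.1498 -0.0007  0.0873]
 [ 0.0902 -0.0008  0.0873]] [0.6518 0.1399 0.129 ] [0.6513 0.1399 0.129 ]
key [[ 0.1365 -0.0055  0.0873]
 [ 0.1364  0.0035  0.0873]
 [ 0.1303 -0.005   0.0873]
 [ 0.1303  0.0033  0.0873]]
0.32498417342219404
0.3134645065966475 0.008983371420381447
arm [[0.0563 0.0011 0.0063]
 [0.0478 0.0011 0.0063]]
```

```bash
python3 -m jog '[[[2.5,0,0],[0,0,0],1],[[5.5,-0.1,0],[0,0,0],1],[[8.5,-0.1,0],[0,0,0],1],[[11,-0.2,0],[0,0,0],1],[[11.9,-0.2,0],[0,0,0],1],[[11.9,-0.2,0],[0,0,0],1],[[11.9,-0.2,0],[0,0,0],1],[[11.9,-0.2,0],[0,0,0],1],[[11.9,-0.2,0],[0,0,0],1],[[11.9,-0.2,0],[0,0,0],1]]'
python3 -c "
from h import *
go([.6498,.1408,.19],.32)
print(env.get_obs()['ft_force'],env.get_obs()['wrist_torque'])"
```

```text
clock: 17.08
ee_pos: [0.6495, 0.142, 0.2174]
eef_rot: [0.0, 0.987, 0.159, 0.0]
ft_force: [0.6, 0.5, -4.1]
gripper_width: 0.247
shift cm [-0.01  0.12  2.74] rot deg [ 0.03 -0.03 -0.01] from [0.6495 0.142  0.2174] yaw 0.3198
[ 0.62019812  0.53023411 -4.0549723 ] [ 0.00331239  0.00450213 -0.00928387]
```

```bash
python3 -m jog '[[[0,0.1,1.5],[0,0,0],1],[[0,0.1,2.8],[0,0,0],1],[[0,0.1,3.4],[0,0,0],1],[[0,0.1,3.8],[0,0,0],1],[[0,0.1,4],[0,0,0],1],[[0,0.1,4],[0,0,0],1],[[0,0.1,4],[0,0,0],1]]'
python3 -c "
from h import *
go([.6498,.1408,.143],.32)
print(env.get_obs()['ft_force'],env.get_obs()['wrist_torque'])"
```

```text
clock: 17.67
ee_pos: [0.6504, 0.1417, 0.1775]
eef_rot: [-0.0, 0.987, 0.16, 0.0]
ft_force: [-0.2, -0.4, -4.8]
gripper_width: 0.247
shift cm [-0.09  0.07  3.45] rot deg [-0.   -0.06  0.02] from [0.6504 0.1417 0.1775] yaw 0.3204
[-0.19733915 -0.42984309 -4.7631156 ] [-0.04728681  0.02692613 -0.00866066]
```

```bash
python3 -m jog '[[[0,0,0.3],[0,0,0],1],[[0,0,0.5],[0,0,0],1],[[0,0,0.7],[0,0,0],1],[[0,0,0.9],[0,0,0],1],[[0,0,1],[0,0,0],1],[[0,0,1],[0,0,0],1]]'
python3 -c "
from h import *
go([.6498,.1408,.143],.32)
print(env.get_obs()['ft_force'],env.get_obs()['wrist_torque'])"
```

```text
clock: 18.17
ee_pos: [0.6501, 0.1415, 0.1663]
eef_rot: [-0.0, 0.987, 0.159, -0.0]
ft_force: [-1.2, -0.3, -3.9]
gripper_width: 0.249
shift cm [-0.04  0.06  2.33] rot deg [-0.01  0.03  0.02] from [0.6501 0.1415 0.1663] yaw 0.3203
[-1.15984233 -0.28367013 -3.91877495] [-0.00303984 -0.06472004 -0.01632074]
```

```bash
python3 -m jog '[[[0,0,0.4],[0,0,0],1],[[0,0,0.8],[0,0,0],1],[[0,0,1.1],[0,0,0],1],[[0,0,1.3],[0,0,0],1],[[0,0,1.3],[0,0,0],1],[[0,0,1.3],[0,0,0],1]]'
python3 -c "
from h import *
go([.6498,.1408,.143],.32)
print(env.get_obs()['ft_force'],env.get_obs()['wrist_torque'])"
```

```text
clock: 18.67
ee_pos: [0.6501, 0.1415, 0.1535]
eef_rot: [-0.0, 0.987, 0.159, -0.0]
ft_force: [-0.6, 0.2, -4.2]
gripper_width: 0.249
shift cm [-0.05  0.06  1.05] rot deg [-0.01  0.02  0.02] from [0.6501 0.1415 0.1535] yaw 0.3203
[-0.6459853   0.22073691 -4.1848468 ] [ 0.03554228 -0.00679484  0.01546968]
```

```bash
python3 -m jog '[[[0,0,0.3],[0,0,0],1],[[0,0,0.6],[0,0,0],1],[[0,0,0.8],[0,0,0],1],[[0,0,0.9],[0,0,0],1],[[0,0,1],[0,0,0],1],[[0,0,1],[0,0,0],1],[[0,0,1],[0,0,0],1]]'
python3 -c "
from h import *
go([.6498,.1408,.143],.32)
print(env.get_obs()['ft_force'],env.get_obs()['wrist_torque'])"
```

```text
clock: 19.25
ee_pos: [0.6507, 0.1417, 0.1449]
eef_rot: [-0.0, 0.987, 0.159, 0.001]
ft_force: [-1.7, 0.2, 6.0]
gripper_width: 0.246
shift cm [-0.11  0.06  0.18] rot deg [ 0.01 -0.09  0.01] from [0.6507 0.1417 0.1449] yaw 0.3202
[-1.72595686  0.21026656  6.04338668] [-0.10382575  0.4589196  -0.01712258]
```

Spring engaged (+10 N against free hanging). Press further in small steps until the force jumps.

```bash
python3 -m jog '[[[0,0,0.1],[0,0,0],1],[[0,0,0.2],[0,0,0],1],[[0,0,0.2],[0,0,0],1],[[0,0,0.2],[0,0,0],1]]' 100
python3 -m jog '[[[0,0,0.1],[0,0,0],1],[[0,0,0.2],[0,0,0],1],[[0,0,0.2],[0,0,0],1],[[0,0,0.2],[0,0,0],1]]'
python3 -m jog '[[[0,0,0.1],[0,0,0],1],[[0,0,0.2],[0,0,0],1],[[0,0,0.2],[0,0,0],1],[[0,0,0.2],[0,0,0],1]]'
```

```text
clock: 19.58
ee_pos: [0.6507, 0.1417, 0.1434]
eef_rot: [-0.0, 0.987, 0.159, 0.001]
ft_force: [-4.3, -2.5, 8.8]
gripper_width: 0.247
clock: 19.92
ee_pos: [0.6507, 0.1417, 0.1433]
eef_rot: [0.0, 0.987, 0.159, 0.002]
ft_force: [-8.6, -2.6, 19.4]
gripper_width: 0.242
clock: 20.25
ee_pos: [0.6508, 0.1417, 0.1433]
eef_rot: [0.0, 0.987, 0.159, 0.002]
ft_force: [-14.4, -4.4, 30.7]
gripper_width: 0.245
```

```bash
python3 -m jog '[[[-0.1,0,-0.1],[0,0,0],1],[[-0.1,0,-0.1],[0,0,0],1],[[-0.1,0,-0.1],[0,0,0],1],[[-0.1,0,-0.1],[0,0,0],1]]'
python3 - <<'E'
from h import *
R,t=pose();print('tilt',np.arccos(-R[2,2]),t,env.get_obs()['ft_force'],np.arctan2(R[1,0],R[0,0]))
for n in ['wrist','scene','top']: cv2.imwrite(f'pics/f_{n}.png',eyes.get_image(n))
im=cv2.imread('pics/f_scene.png');cv2.imwrite('pics/f_sc.png',im[180:480,180:580].repeat(2,0).repeat(2,1))
E
```

```text
clock: 20.58
ee_pos: [0.6507, 0.1418, 0.1433]
eef_rot: [-0.0, 0.987, 0.159, 0.003]
ft_force: [-6.7, -1.8, 21.0]
gripper_width: 0.247
tilt 0.005654430980677869 [0.65072317 0.1417504  0.14328407] [-6.7122618  -1.82480069 21.0110804 ] 0.3200856359356244
```

View pics/f_wrist.png

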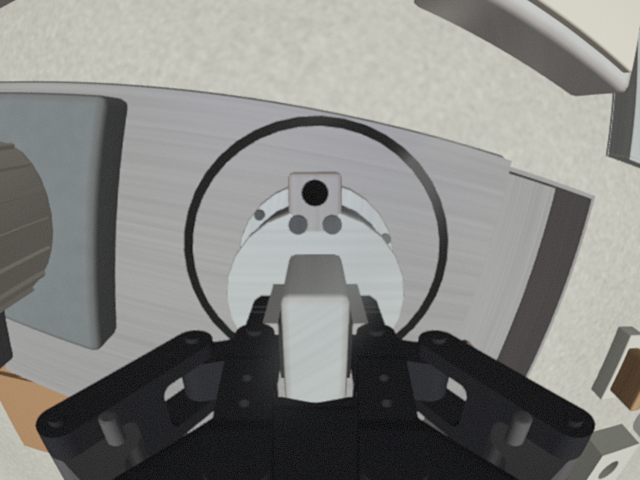

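View pics/f_sc.png

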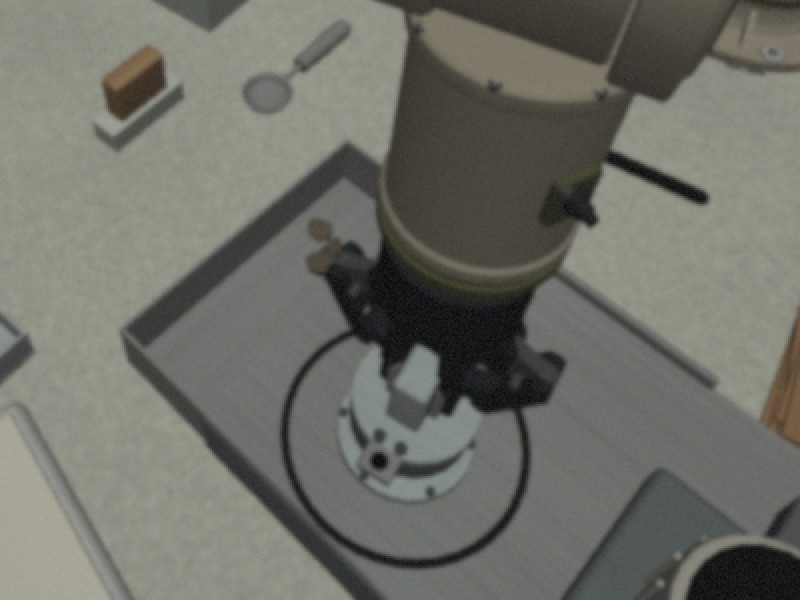

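View pics/f_top.png

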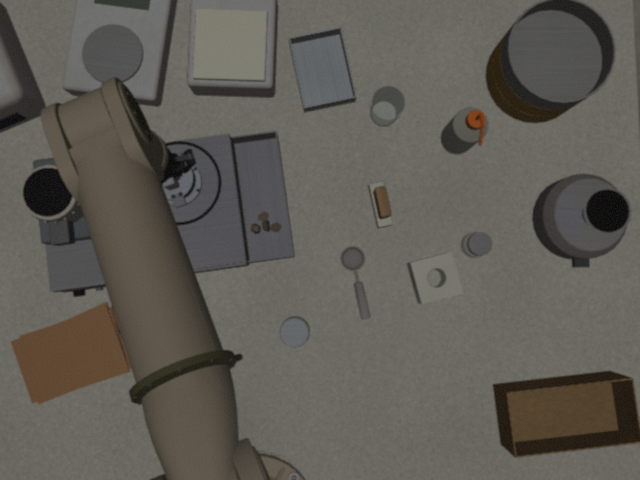

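```bash
python3 - <<'E'
from h import *
np.set_printoptions(suppress=True,precision=3)
im=cv2.imread('pics/f_top.png');cv2.imwrite('pics/f_tc.png',cv2.resize(im[190:270,220:310],None,fx=6,fy=6,interpolation=cv2.INTER_CUBIC))
M0=np.array([.606,.135]);y=.125;Rm=np.array([[np.cos(y),-np.sin(y)],[np.sin(y),np.cos(y)]])
print((pts([(255,228),(264,216),(266,225),(275,227)],.018)[:,:2]-M0)@Rm)
E
```

```text
[[-0.057 -0.129]
 [-0.036 -0.15 ]
 [-0.054 -0.152]
 [-0.061 -0.169]]
```

View pics/f_tc.png

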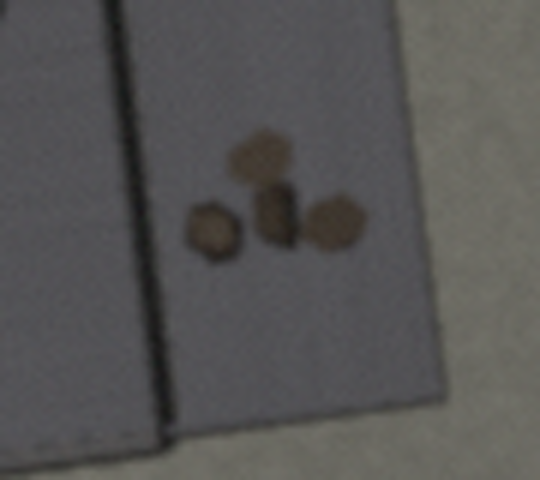

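All four chips are in the tray. Handing in.

```bash
python3 -c "
from h import *
o=env.get_obs();print(o['clock'],o['ft_force'],o['ee_pos'])
print(env.close_job())"
```

```text
20.7333 [-6.44743856 -1.4667701  21.68071184] [0.65074362 0.14174039 0.14328552]
the job is handed in; nothing more can be done
None
```

The job is done and handed in at about 20.7 s; the system gives no verdict.

- **Chips:** I wiped all four into the catch tray in one pass with the scraper. The last top picture shows them on the tray floor, 129 to 169 mm to the mill's right, well inside the limits.
- **Scraper:** It stands on the bench clear of the mill, close to where it started but turned a little.
- **Rotor:** I lifted it by the grip bar and turned it to match the keyway (yaw about 0.32 rad). The key dropped in without any searching. I then pressed it against the seal until it hit a hard stop, with the tool tip (TCP) at z 0.1433 m, as expected for home.
- **Final hold:** It is still pinched at 100 N and pushed down with about 21 N. Tool tilt is 0.006 rad.

**Checks that disagreed or were less certain:**
- **Keyway yaw:** The first coarse overhead reading was 0.46 rad, but two closer wrist-camera readings gave about 0.32, which I used.
- **Sideways force:** A force of about 6 N remained at the end, so the shaft is lightly bearing on the bore wall.
- **Seal travel:** I judged this from height and force, because the ring is hidden under the flange.
- **Other items:** The spoon, jar and other things on the bench look unmoved in the last overhead picture, though I did not measure them.

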